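# Park the heat-gun nozzles in their dishes

### The arm

A 6-joint arm with a two-finger parallel gripper is mounted at the origin on the work surface. World frame = base frame: x ahead of the robot, y to its left, z up, the work surface at z = 0. Lengths are in m, angles in rad, forces in N, time in s.
With the tool pointing down it reaches from about 0.375 to 0.975 m from the base axis. Payload 3.8 kg.
Tool frame: the origin (TCP) lies between the finger pads; the fingertips stand ctrl.tips_ahead ahead of it and the grasp point (between the pads) lies 2 mm behind it (ctrl.tips_ahead is the distance from the TCP to the fingertips, in m); z points along the fingers, y is the line along which they close (so a half turn about z gives the same grasp; the last joint's range is limited). The gripper opens to 85 mm and grips with 20 to 120 N. Pads are 22 mm wide; open, the fingers measure 114 mm over their backs; the gripper's body (76 mm by 85 mm) begins 54 mm behind the grasp point. The pads swing forward as they close: fully open they stand 13 mm farther back than shut.
Start: joints at [-1.384, 0.264, 1.604, -0, 1.274, -0.037], TCP at [0.15, -0.658, 0.248] pointing down, gripper open.
Joint ranges: [-2.63, 2.63], [-0.94, 2.18], [0.31, 2.57], [-1.31, 4.45], [0, 2.66], [-2.55, 2.55]. Speed limits (rad/s): [2.57, 2.57, 3.14, 3.14, 3.14, 3.14].

### API

Orientations are given as a 3x3 rotation matrix whose columns are the frame's x, y, z axes.
In Python, from station import ctrl gives the robot as it stands.
- The arm moves only by the tool arm_command, never from a script. Its argument "moves" is text: rows parted by semicolons, each of 5 numbers parted by spaces: the shift along the world's x, y, z in mm, then the turn about the world's z in rad, then the opening, from 0 (shut) to 1 (fully open). A call has exactly 8 rows; each row shifts and turns the commanded pose from where the row before left it; what a row does not reach is not made up. A row lasts 1/12 s, in which the tool goes at most 41.7 mm and 7.16 degrees, less where a joint would pass 70% of its speed; a pose out of reach is approached as far as the arm can. A call is refused whole if a number of a shift passes 41.7 or a number of a turn 0.125, either way. A call with a gripper value outside its range is refused whole. The fingers move at their own pace and stop on an object; "force" is the grip in N (left out, the last holds). Time passes only in rows, so rows that do not move let the fingers close, or fill a call up. It gives the time, the measured TCP pose, the force, the opening and the grip force at its end, in the units of the state.
- ctrl.sense(): the state, without advancing time (a new reading comes with each control period).
- ctrl.grab_frame(name): name is "scene" or "top"; returns the picture (420x560x3 uint8, blue, green, red); there is no depth.
- ctrl.calibration(name): a dict with "vfov" (degrees; the focal length in pixels is half the picture's height over the tangent of half this angle, whatever the lens; pixels are square), "cx", "cy" (the principal point, pixels), "camera_from_world" (4x4, takes a point from world to camera coordinates). Camera axes: x right, y down, z forward; pixel columns grow to the right and rows downward; lengths in m; the calibration is good to about 2 mm. A picture is of the moment at which its call begins. calibration takes no time and is no camera call.
- ctrl.sign_off(): hands the job in; it is judged then, once.
The state is a dict: "t": time; "q": joint angles; "qd": joint speeds; "tau": joint torques, N m; "ee_pos": TCP position; "eef_rot": TCP orientation; "force": force on the tool from outside, world axes, zero at the start; "torque": the same for the moment, N m; "grip_width": finger opening in m; "grasp_force": force on a finger pad.
Only numpy, scipy, OpenCV 4.12 (cv2) and the standard library are available. Lean on these libraries where they do the work, as an engineer would, in place of code of your own. Each camera call takes 0.05 s, during which the arm holds its last target. There are 200 camera calls.

### The job

Put away the four steel heat-gun nozzles: stand each upright in the round black parking dish of its own size, the smallest nozzle in the smallest dish and so on up to the largest. The second smallest has been left in the largest dish by mistake, so move it to its own dish before the largest nozzle goes in. Set the nozzles down rather than dropping them, let go of them all, and leave the cleaner bottle and the spool standing where they are.

Things in the scene. Friction and masses are not known exactly. Their poses are not given: they have to be found in the camera images.
- nozzle_s: the smallest of four bare-steel heat-gun nozzles, loose, upright on its collar, dark mouth on top: collar 26 mm across and 12 mm tall, stepped shoulder up to 18 mm, then a straight round barrel 14 mm across (grip here) up to the top at 56 mm; about 30 g. Origin: centre of its underside, z up through the mouth. At the start it stands on the bench.
- nozzle_m: the second smallest of four bare-steel heat-gun nozzles, loose, upright on its collar, dark mouth on top: collar 38 mm across and 16 mm tall, stepped shoulder up to 25 mm, then a straight round barrel 20 mm across (grip here) up to the top at 64 mm; about 50 g. Origin: centre of its underside, z up through the mouth. At the start it stands inside dish_xl, on its floor.
- nozzle_l: the second largest of four bare-steel heat-gun nozzles, loose, upright on its collar, dark mouth on top: collar 50 mm across and 20 mm tall, stepped shoulder up to 33 mm, then a straight round barrel 26 mm across (grip here) up to the top at 72 mm; about 80 g. Origin: centre of its underside, z up through the mouth. At the start it stands on the bench.
- nozzle_xl: the largest of four bare-steel heat-gun nozzles, loose, upright on its collar, dark mouth on top: collar 62 mm across and 24 mm tall, stepped shoulder up to 41 mm, then a straight round barrel 32 mm across (grip here) up to the top at 80 mm; about 120 g. Origin: centre of its underside, z up through the mouth. At the start it stands on the bench.
- dish_s: the smallest of four round black plastic parking dishes, cork-lined, fixed to the bench: open on top, 48 mm outside, 42 mm inside, floor 3 mm thick, rim 11 mm above the bench, so nozzle_s stands in it with 8 mm to spare all round. Origin: centre of its underside, at bench height, z up.
- dish_m: the second smallest of four round black plastic parking dishes, cork-lined, fixed to the bench: open on top, 60 mm outside, 54 mm inside, floor 3 mm thick, rim 11 mm above the bench, so nozzle_m stands in it with 8 mm to spare all round. Origin: centre of its underside, at bench height, z up.
- dish_l: the second largest of four round black plastic parking dishes, cork-lined, fixed to the bench: open on top, 72 mm outside, 66 mm inside, floor 3 mm thick, rim 11 mm above the bench, so nozzle_l stands in it with 8 mm to spare all round. Origin: centre of its underside, at bench height, z up.
- dish_xl: the largest of four round black plastic parking dishes, cork-lined, fixed to the bench: open on top, 84 mm outside, 78 mm inside, floor 3 mm thick, rim 11 mm above the bench, so nozzle_xl stands in it with 8 mm to spare all round. Origin: centre of its underside, at bench height, z up.
- bottle: closed white plastic cleaner bottle with a blue cap, loose bystander, 52 mm in diameter, 92 mm tall, about 250 g. Origin: centre of its underside.
- spool: spool of teal heat-shrink sleeving with white flanges, loose bystander standing on one flange, 64 mm in diameter, 40 mm tall, 150 g. Origin: centre of its underside.
There are look-alikes about, which are no part of the job. What is shaped like the dish_xl but red or yellow is not meant.

How it is judged:
By the outcome, as a careful person would: the job done as asked, in the order asked, and still so for the second after the job is handed in, with the robot touching nothing.
It also fails if it takes over 109 s, if anything falls off the work surface, if the arm or the gripper's body presses on something with over 40 N, if the wrist force passes 120 N, or if a joint passes its speed limit or range.

## Working session

There is one attempt and no reset: what is moved stays moved. The work goes in short steps, Python scripts to look and compute and a tool call to move; the robot and the scene stay as the last step left them, time stands still between calls to the robot, and variables do not carry over. Pictures are saved under pics/ and viewed, at most 14 in all, crops included, and the job is handed in when it is done.

Besides the shell and the picture viewer there is one more tool, called by a JSON object that holds its "op" and its "data", one argument or row to a line. arm_command: Moves the arm, as the interface text tells. Its arguments: {"type":"object","properties":{"moves":{"type":"string"},"force":{"type":"number"}},"required":["moves"]}

```bash
ls; mkdir -p pics
python3 - <<'E'
from station import ctrl
import cv2,numpy as np
for n in("scene","top"):
    cv2.imwrite(f"pics/{n}0.png",ctrl.grab_frame(n)); c=ctrl.calibration(n); print(n,c)
print(ctrl.tips_ahead, ctrl.sense())
E
```

```text
pics
scene {'vfov': 47.47183835926633, 'cx': 271.4985945886627, 'cy': 213.7640639630784, 'camera_from_world': array([[ 0.13652166,  0.99040848,  0.02128081, -0.09942235],
       [ 0.59976078, -0.06553769, -0.79749095, -0.24565665],
       [-0.78844711,  0.12163819, -0.60295548,  1.35376427],
       [ 0.        ,  0.        ,  0.        ,  1.        ]])}
top {'vfov': 42.095929930463754, 'cx': 276.27586723898844, 'cy': 208.65477153555, 'camera_from_world': array([[-0.00178055, -0.99995116, -0.00972192,  0.03327626],
       [-0.99592379,  0.00264995, -0.09015978,  0.48745048],
       [ 0.09018113,  0.00952176, -0.99587986,  1.21149375],
       [ 0.        ,  0.        ,  0.        ,  1.        ]])}
0.017 {'t': 0.1, 'q': array([-1.38384773e+00,  2.64687487e-01,  1.60523807e+00, -1.55079650e-05,
        1.27369849e+00, -3.68873824e-02]), 'qd': array([-0.0014722 , -0.00160979, -0.00323368, -0.00080679,  0.00101357,
        0.00064983]), 'tau': array([ 1.90792921e-04, -5.16705859e+01, -3.68589950e+01, -6.63872652e-05,
        6.30801034e-03,  4.13150127e-07]), 'ee_pos': array([ 0.14971634, -0.6575464 ,  0.24707963]), 'eef_rot': array([[ 9.75052147e-01,  2.21975578e-01, -3.92127323e-04],
       [ 2.21975916e-01, -9.75050111e-01,  1.99323822e-03],
       [ 6.01064161e-05, -2.03055403e-03, -9.99997937e-01]]), 'force': array([ 0.03011785,  0.9167856 , -0.46562674]), 'torque': array([ 0.02083764, -0.00583909,  0.00292318]), 'grasp_force': 0.0, 'grip_width': 0.08523982789584342}
```

View pics/scene0.png

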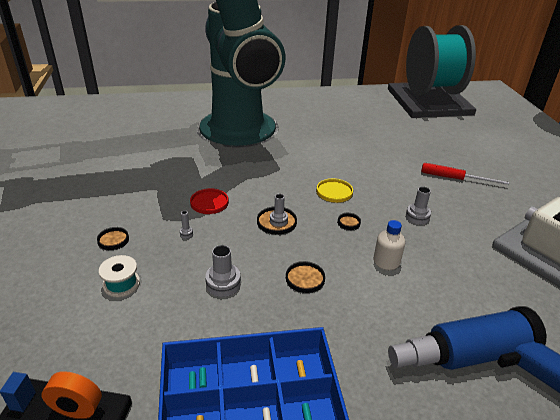

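View pics/top0.png

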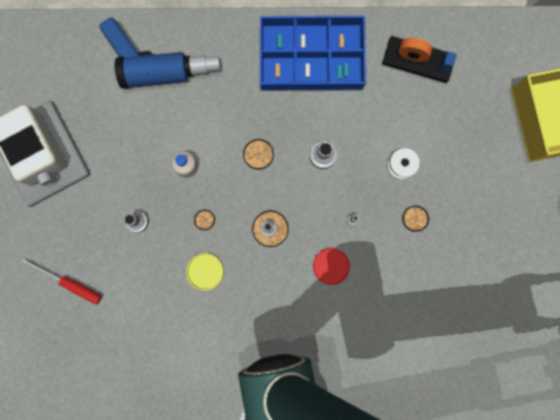

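The scene view shows nozzle_s (185,224), nozzle_m in dish_xl (278,213), nozzle_xl (222,272) and nozzle_l (420,207). The cork dishes are at (113,238), (349,221), (305,277) and (277,220), with red and yellow decoys at (209,200) and (335,190). The top view shows nozzles at xl (323,152), l (137,220), s (352,218) and m (270,228). Its cork dishes are at (258,154), (204,219), (415,218) and (270,228), with the bottle at (184,162) and the spool at (404,162).

```bash
cat > h.py <<'E'
from station import ctrl
import cv2,numpy as np
def cam(n):
    c=ctrl.calibration(n); T=c["camera_from_world"]; f=210/np.tan(np.radians(c["vfov"])/2)
    return c,T,f
def ray(n,p):
    c,T,f=cam(n); R=T[:3,:3]
    d=R.T@np.array([(p[0]-c["cx"])/f,(p[1]-c["cy"])/f,1]); return -R.T@T[:3,3], d/np.linalg.norm(d)
def plane(n,p,z):
    o,d=ray(n,p); return o+d*(z-o[2])/d[2]
def tri(p1,p2,n1="scene",n2="top"):
    A=np.zeros((3,3));b=np.zeros(3);rs=[ray(n1,p1),ray(n2,p2)]
    for o,d in rs: M=np.eye(3)-np.outer(d,d);A+=M;b+=M@o
    X=np.linalg.solve(A,b); o,d=rs[0]; return X,np.linalg.norm(np.cross(X-o,d))*2
def blobs(mask,amin):
    cs,_=cv2.findContours(mask.astype(np.uint8),cv2.RETR_EXTERNAL,cv2.CHAIN_APPROX_NONE)
    return [c for c in cs if cv2.contourArea(c)>=amin and len(c)>=5]
E
python3 - <<'E'
from h import *
for n,(x0,x1,y0,y1) in {"scene":(80,450,170,310),"top":(110,450,130,290)}.items():
    im=cv2.imread(f"pics/{n}0.png"); hsv=cv2.cvtColor(im,cv2.COLOR_BGR2HSV)
    H,S,V=[hsv[...,i] for i in range(3)]
    roi=np.zeros(H.shape,bool); roi[y0:y1,x0:x1]=1
    cork=roi&(H>6)&(H<20)&(S>70)&(V>70)
    dark=roi&(V<45)
    k=4 if n=="top" else 2
    print(n,"cork")
    for c in blobs(cv2.morphologyEx(cork.astype(np.uint8),cv2.MORPH_CLOSE,np.ones((3,3))),40):
        e=cv2.fitEllipse(cv2.convexHull(c)); P=plane(n,e[0],.005); dd=np.linalg.norm(P-cam(n)[0]["camera_from_world"][:3,:3].T@-cam(n)[1][:3,3]); print(np.round(e[0],1),"diam mm",np.round(np.array(e[1])/cam(n)[2]*dd*1e3,0),"P",np.round(P*1e3,0))
    print(n,"dark")
    for c in blobs(dark,4):
        x,y,w,h=cv2.boundingRect(c); e=cv2.fitEllipse(c); print((x,y,w,h),np.round(e[0],1),np.round(e[1],1))
    cr=im[y0:y1,x0:x1]; s=800/(x1-x0); cv2.imwrite(f"pics/{n}0c.png",cv2.resize(cr,None,fx=s,fy=s,interpolation=cv2.INTER_CUBIC))
E
```

```text
scene cork
[305.  276.6] diam mm [42. 64.] P [616.  77.   5.]
[112.3 238. ] diam mm [29. 56.] P [ 466. -283.    5.]
[348.9 220.9] diam mm [20. 40.] P [463. 202.   5.]
[276.5 219.9] diam mm [43. 75.] P [443.  50.   5.]
scene dark
(232, 279, 9, 10) [235. 283.] [ 4.8 12. ]
(132, 273, 4, 11) [133.7 278.1] [2.8 8.4]
(112, 264, 12, 7) [117.2 267.2] [ 6. 11.]
(286, 262, 39, 31) [304.9 277.1] [30.2 39.3]
(213, 246, 17, 10) [220.9 250.7] [ 9.  15.3]
(97, 228, 32, 23) [112.4 238.5] [21.2 32. ]
(337, 213, 24, 18) [348.7 221.4] [16.1 22.9]
(406, 211, 20, 9) [420.4 213.2] [11.6 27.8]
(182, 211, 5, 3) [183.8 212. ] [2.1 3.9]
(257, 207, 40, 28) [276.4 220.3] [25.3 38.4]
(276, 194, 7, 4) [279.3 195.8] [3.  6.6]
(419, 187, 11, 6) [423.9 189.6] [4.3 9.5]
top cork
[270.  228.5] diam mm [79. 80.] P [444.  47.   5.]
[204.  219.4] diam mm [43. 44.] P [465. 198.   5.]
[415.2 218.3] diam mm [56. 59.] P [ 466. -285.    5.]
[258.  153.9] diam mm [66. 68.] P [616.  74.   5.]
top dark
(127, 217, 5, 5) [128.9 219.3] [3.7 4.4]
(403, 161, 4, 3) [404.6 161.9] [2.3 3.8]
(322, 145, 8, 8) [325.2 148.7] [6.9 7.2]
```

View pics/scene0c.png

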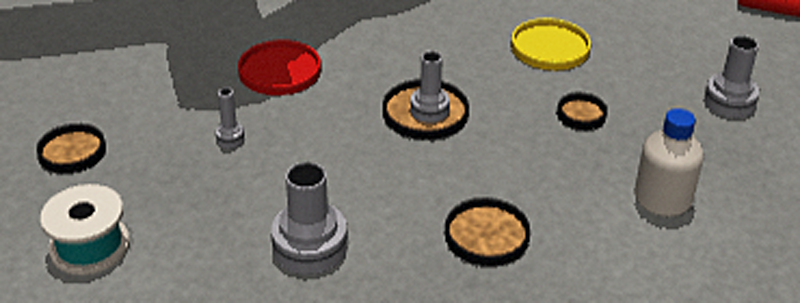

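View pics/top0c.png

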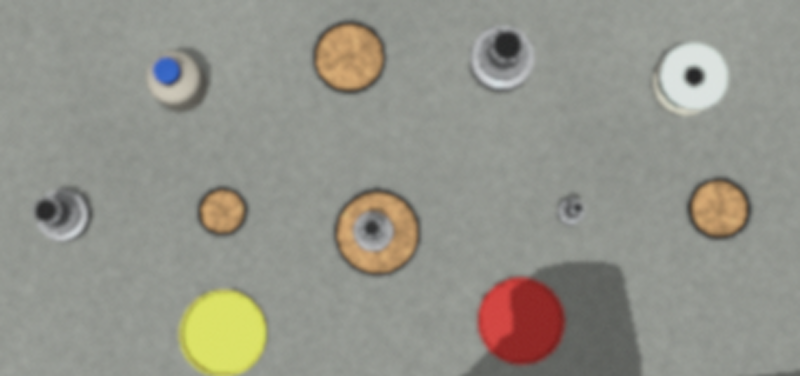

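The crops confirm which dish is which. Cork inner diameters are about 43, 57, 66 and 79 mm, which gives these matches:

| Dish | Scene pixel |
|---|---|
| s | (349,221) |
| m | (112,238) |
| l | (305,277) |
| xl | (277,220), the one holding the second-smallest nozzle |

The red (209,200) and yellow (335,190) dishes are not cork-lined black, so I rule them out. Next I triangulate the mouths and rims.

Run:
```python
from h import *
T=cv2.imread("pics/top0.png",0).astype(float)
def darkc(p,r=4):
    x,y=map(int,np.round(p)); w=T[y-r:y+r+1,x-r:x+r+1]; w=np.clip(np.percentile(w,35)-w,0,None)
    yy,xx=np.mgrid[y-r:y+r+1,x-r:x+r+1]; return (w*xx).sum()/w.sum(),(w*yy).sum()/w.sum()
m={"s":((183.8,212),darkc((354,218),2)),"m":((279.3,195.8),darkc((268,227),3)),"l":((423.9,189.6),(128.9,219.3)),"xl":((220.9,250.7),(325.2,148.7))}
for k,(a,b) in m.items():
    X,e=tri(a,b); z={"s":.056,"m":.067,"l":.072,"xl":.08}[k]
    print(k,np.round(b,1),"tri",np.round(X*1e3,1),"gap",round(e*1e3,1),"scene@z",np.round(plane("scene",a,z)*1e3,1)[:2],"top@z",np.round(plane("top",b,z)*1e3,1)[:2])
for k,a,b in [("s",(348.9,220.9),(204,219.4)),("m",(112.3,238),(415.2,218.3)),("l",(305,276.6),(258,153.9)),("xl",(276.5,219.9),(270,228.5))]:
    X,e=tri(a,b); print("dish",k,np.round(X*1e3,1),round(e*1e3,1))
print("bottle cap", np.round(plane("top",(181,160),.092)*1e3), "spool",np.round(plane("top",(404,162),.04)*1e3))
```

```text
s [355.  217.8] tri [ 463.9 -139.5   56.7] gap 2.1 scene@z [ 463.1 -138.6] top@z [ 463.9 -140.7]
m [267.5 226.5] tri [444.8  52.2  67.9] gap 2.7 scene@z [443.7  53.8] top@z [444.7  50.9]
l [128.9 219.3] tri [461.  352.8  72.3] gap 2.4 scene@z [460.5 354.5] top@z [460.7 351.7]
xl [325.2 148.7] tri [612.9 -73.9  80.2] gap 2.1 scene@z [612.9 -72.8] top@z [612.9 -75. ]
dish s [465.1 199.4   6.4] 3.2
dish m [ 466.  -283.9    5.5] 1.4
dish l [616.6  75.8   5.3] 2.7
dish xl [443.8  48.2   5.5] 3.0
bottle cap [587. 237.  92.] spool [ 590. -254.   40.]
```

{"op": "arm_command", "data": {
  "moves": "15 36 -6 0 1;15 36 -6 0 1;15 36 -6 0 1;15 36 -6 0 1;15 36 -6 0 1;15 36 -6 0 1;15 36 -6 0 1;15 36 -6 0 1",
  "force": 40
}}

```text
t: 0.77
ee_pos: [0.2699, -0.3681, 0.1995]
eef_rot: [[0.975, 0.221, -0.0], [0.221, -0.975, 0.001], [-0.0, -0.001, -1.0]]
force: [0.7, 1.0, 0.2]
grip_width: 0.0855
grasp_force: 0.0
```

{"op": "arm_command", "data": {
  "moves": "15 36 -6 0 1;15 36 -6 0 1;15 36 -6 0 1;15 36 -6 0 1;15 36 -6 0 1;15 36 -6 0 1;15 36 -6 0 1;15 36 -6 0 1"
}}

```text
t: 1.43
ee_pos: [0.3898, -0.0802, 0.152]
eef_rot: [[0.975, 0.222, 0.0], [0.222, -0.975, -0.0], [0.0, 0.0, -1.0]]
force: [1.4, -1.0, 0.0]
grip_width: 0.0853
grasp_force: 0.0
```

{"op": "arm_command", "data": {
  "moves": "14 33 -4 0 1;14 33 -4 0 1;14 33 -4 0 1;13 34 -4 0 1;0 0 0 0 1;0 0 0 0 1;0 0 0 0 1;0 0 0 0 1"
}}

```text
t: 2.1
ee_pos: [0.4442, 0.0499, 0.136]
eef_rot: [[0.975, 0.221, -0.001], [0.221, -0.975, -0.0], [-0.001, 0.0, -1.0]]
force: [0.5, 0.4, 0.1]
grip_width: 0.0856
grasp_force: 0.0
```

{"op": "arm_command", "data": {
  "moves": "1 2 -18 0 1;0 0 -20 0 1;0 0 -20 0 1;0 0 -18 0 1;0 0 -12 0 1;0 0 0 0 1;0 0 0 0 0.4;0 0 0 0 0.3"
}}

```text
t: 2.77
ee_pos: [0.4464, 0.052, 0.0492]
eef_rot: [[0.975, 0.22, 0.001], [0.22, -0.975, 0.0], [0.001, 0.0, -1.0]]
force: [-0.2, -0.4, 0.0]
grip_width: 0.0637
grasp_force: 0.0
```

{"op": "arm_command", "data": {
  "moves": "0 0 0 0 0;0 0 0 0 0;0 0 0 0 0;0 0 0 0 0;0 0 0 0 0;0 0 0 0 0;0 0 0 0 0;0 0 0 0 0"
}}

```text
t: 3.43
ee_pos: [0.4461, 0.0529, 0.0486]
eef_rot: [[0.975, 0.222, 0.0], [0.222, -0.975, 0.0], [0.0, 0.0, -1.0]]
force: [-0.5, 0.7, 4.0]
grip_width: 0.0182
grasp_force: 39.5
```

{"op": "arm_command", "data": {
  "moves": "0 0 8 0 0;0 0 16 0 0;0 0 24 0 0;0 0 24 0 0;0 0 14 0 0;0 -10 4 0 0;2 -25 0 0 0;2 -36 0 0 0"
}}

```text
t: 4.1
ee_pos: [0.4497, -0.0179, 0.1385]
eef_rot: [[0.974, 0.226, 0.001], [0.226, -0.974, 0.001], [0.001, -0.0, -1.0]]
force: [0.5, -0.3, -0.7]
grip_width: 0.0184
grasp_force: 39.4
```

{"op": "arm_command", "data": {
  "moves": "2 -37 0 0 0;2 -37 0 0 0;2 -37 0 0 0;2 -37 0 0 0;2 -37 0 0 0;2 -36 0 0 0;2 -28 0 0 0;2 -14 0 0 0"
}}

```text
t: 4.77
ee_pos: [0.4648, -0.2848, 0.1375]
eef_rot: [[0.976, 0.219, -0.001], [0.219, -0.976, -0.001], [-0.001, 0.0, -1.0]]
force: [-0.1, -0.1, 0.0]
grip_width: 0.0183
grasp_force: 39.4
```

{"op": "arm_command", "data": {
  "moves": "0 -3 -6 0 0;0 0 -14 0 0;0 0 -14 0 0;0 0 -14 0 0;0 0 -8 0 0;0 0 -2 0 0;0 0 0 0 0;0 0 0 0 0"
}}

```text
t: 5.43
ee_pos: [0.466, -0.2837, 0.0805]
eef_rot: [[0.975, 0.223, 0.0], [0.223, -0.975, 0.0], [0.0, 0.0, -1.0]]
force: [0.8, -0.2, -1.0]
grip_width: 0.0183
grasp_force: 39.4
```

Run:
```python
from h import *
a=ctrl.grab_frame("scene")[190:290,60:260]; b=ctrl.grab_frame("top")[170:270,320:520]
cv2.imwrite("pics/p1.png",cv2.resize(np.vstack([a,b]),None,fx=3,fy=3,interpolation=cv2.INTER_CUBIC))
print(ctrl.sense()["ee_pos"],ctrl.sense()["force"])
```

```text
[ 0.46654166 -0.28431196  0.08125931] [-0.03990457  0.17122864 -1.06513718]
```

View pics/p1.png

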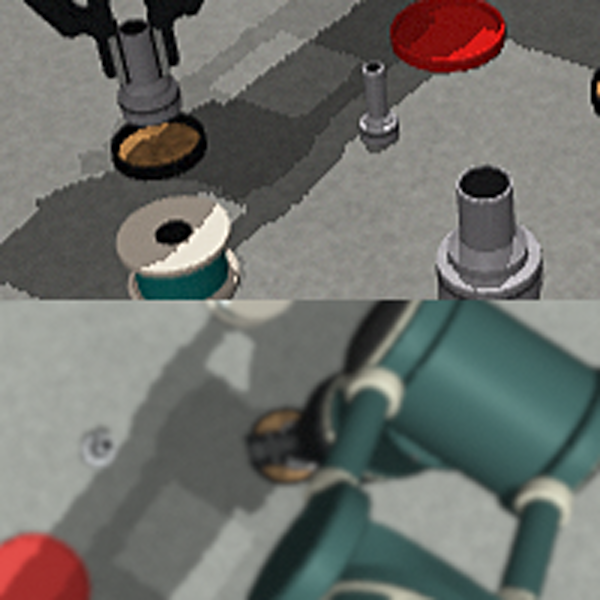

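The crop shows nozzle_m hanging upright over dish_m, mouth at about scene (105,199), its collar centred just above the cork.

{"op": "arm_command", "data": {
  "moves": "0 0 -10 0 0;0 0 -10 0 0;0 0 -6 0 0;0 0 -3 0 0;0 0 -2 0 0;0 0 -1 0 0;0 0 0 0 0;0 0 0 0 0"
}}

```text
t: 6.2
ee_pos: [0.4649, -0.2836, 0.0486]
eef_rot: [[0.975, 0.222, -0.002], [0.222, -0.975, 0.002], [-0.002, -0.002, -1.0]]
force: [-3.7, 2.9, 6.9]
grip_width: 0.0185
grasp_force: 40.2
```

{"op": "arm_command", "data": {
  "moves": "0 0 0 0 0.4;0 0 0 0 0.6;0 0 0 0 0.8;0 0 0 0 0.8;0 0 0 0 0.8;0 0 10 0 0.8;0 0 20 0 0.8;0 0 30 0 0.8"
}}

```text
t: 6.87
ee_pos: [0.4637, -0.2827, 0.1066]
eef_rot: [[0.975, 0.222, -0.005], [0.222, -0.975, 0.004], [-0.004, -0.005, -1.0]]
force: [0.1, -0.4, 0.3]
grip_width: 0.0682
grasp_force: 0.0
```

{"op": "arm_command", "data": {
  "moves": "0 5 20 0 0.8;0 20 0 0 0.8;0 30 0 0 0.8;0 30 0 0 0.8;0 30 0 0 0.8;0 20 0 0 0.8;0 9 0 0 0.8;0 0 0 0 0.8"
}}

```text
t: 7.53
ee_pos: [0.4658, -0.1387, 0.1288]
eef_rot: [[0.974, 0.224, 0.0], [0.224, -0.974, 0.0], [0.0, 0.0, -1.0]]
force: [0.1, 0.0, -0.4]
grip_width: 0.0683
grasp_force: 0.0
```

Run:
```python
from h import *
a=ctrl.grab_frame("scene")[180:290,60:260]
cv2.imwrite("pics/p2.png",cv2.resize(a,None,fx=3,fy=3,interpolation=cv2.INTER_CUBIC))
print(ctrl.sense()["ee_pos"],ctrl.sense()["force"])
```

```text
[ 0.4661276  -0.13995202  0.12884867] [ 0.5513559  -0.2156798  -0.84472976]
```

View pics/p2.png

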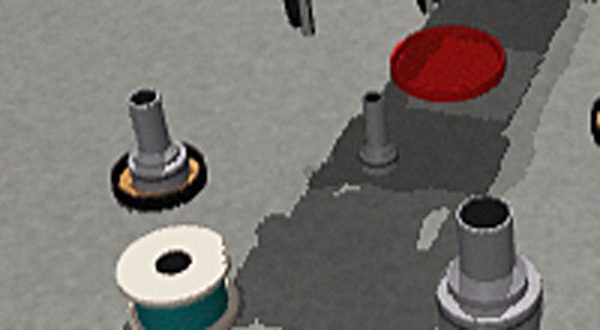

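nozzle_m stands upright in dish_m (collar around scene (112,234)). nozzle_s is untouched, mouth at (184,212).

{"op": "arm_command", "data": {
  "moves": "-1 0 -15 0 0.8;0 0 -20 0 0.8;0 0 -20 0 0.8;0 0 -18 0 0.8;0 0 -12 0 0.8;0 0 -4 0 0.6;0 0 0 0 0.4;0 0 0 0 0.3"
}}

```text
t: 8.25
ee_pos: [0.4653, -0.1411, 0.0397]
eef_rot: [[0.975, 0.221, 0.0], [0.221, -0.975, -0.0], [0.0, 0.0, -1.0]]
force: [0.6, -0.5, -0.2]
grip_width: 0.0324
grasp_force: 0.0
```

{"op": "arm_command", "data": {
  "moves": "0 0 0 0 0;0 0 0 0 0;0 0 0 0 0;0 0 0 0 0;0 0 0 0 0;0 0 0 0 0;0 0 0 0 0;0 0 0 0 0"
}}

```text
t: 8.92
ee_pos: [0.4658, -0.1406, 0.0403]
eef_rot: [[0.975, 0.222, 0.002], [0.222, -0.975, -0.001], [0.002, 0.001, -1.0]]
force: [-1.1, -1.4, 6.3]
grip_width: 0.0121
grasp_force: 39.6
```

```bash
python3 -c "
from h import *
print(plane('scene',(108,212.3),.067))"
```

```text
[ 0.46332201 -0.28082347  0.067     ]
```

{"op": "arm_command", "data": {
  "moves": "0 0 8 0 0;0 0 16 0 0;0 0 20 0 0;0 10 16 0 0;0 25 0 0 0;0 36 0 0 0;0 36 0 0 0;0 36 0 0 0"
}}

```text
t: 9.58
ee_pos: [0.4642, 0.0042, 0.0997]
eef_rot: [[0.975, 0.221, 0.0], [0.221, -0.975, 0.0], [0.0, -0.0, -1.0]]
force: [-0.2, -0.4, 0.8]
grip_width: 0.0121
grasp_force: 39.3
```

{"op": "arm_command", "data": {
  "moves": "0 36 0 0 0;0 36 0 0 0;0 36 0 0 0;0 36 0 0 0;0 30 0 0 0;0 17 0 0 0;0 6 0 0 0;0 0 0 0 0"
}}

```text
t: 10.25
ee_pos: [0.4643, 0.2011, 0.0993]
eef_rot: [[0.974, 0.224, -0.001], [0.224, -0.974, -0.0], [-0.001, -0.0, -1.0]]
force: [-0.6, -0.4, 0.3]
grip_width: 0.0124
grasp_force: 39.3
```

{"op": "arm_command", "data": {
  "moves": "0 0 -8 0 0;0 0 -12 0 0;0 0 -8 0 0;0 0 -4 0 0;0 0 0 0 0;0 0 0 0 0;0 0 0 0 0;0 0 0 0 0"
}}

```text
t: 10.92
ee_pos: [0.4653, 0.1998, 0.0677]
eef_rot: [[0.975, 0.222, 0.001], [0.222, -0.975, 0.0], [0.001, -0.0, -1.0]]
force: [-0.0, -0.6, -0.1]
grip_width: 0.0119
grasp_force: 39.3
```

Run:
```python
from h import *
a=ctrl.grab_frame("scene")[160:280,250:450]
cv2.imwrite("pics/p3.png",cv2.resize(a,None,fx=4,fy=4,interpolation=cv2.INTER_CUBIC))
print(ctrl.sense()["ee_pos"],ctrl.sense()["force"])
```

```text
[0.4653515  0.19989977 0.06779719] [ 0.08317355 -0.80419125  0.2811122 ]
```

View pics/p3.png

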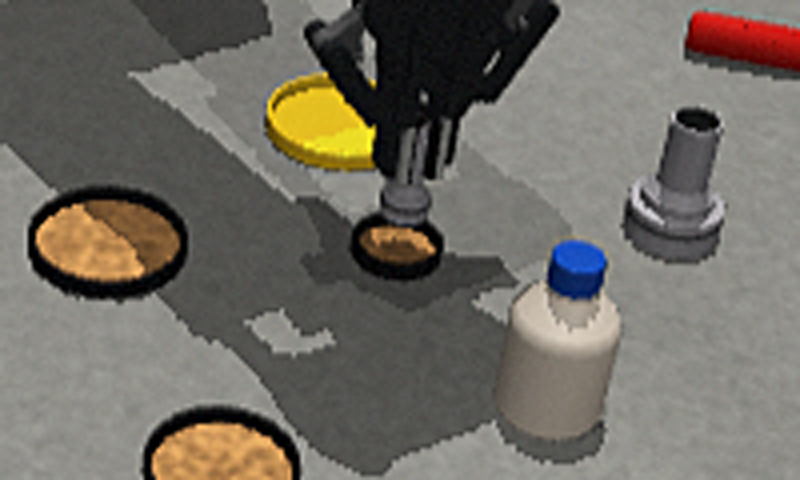

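nozzle_s hangs upright just above dish_s, collar at scene (351,211) with the dish at (349,221). Lowering.

{"op": "arm_command", "data": {
  "moves": "0 0 -9 0 0;0 0 -7 0 0;0 0 -4 0 0;0 0 -2 0 0;0 0 -2 0 0;0 0 -1 0 0;0 0 0 0 0;0 0 0 0 0"
}}

```text
t: 11.63
ee_pos: [0.4642, 0.1997, 0.0433]
eef_rot: [[0.975, 0.222, -0.002], [0.222, -0.975, -0.001], [-0.002, 0.0, -1.0]]
force: [-5.7, -2.3, 11.3]
grip_width: 0.0117
grasp_force: 40.6
```

{"op": "arm_command", "data": {
  "moves": "0 0 0 0 0.4;0 0 0 0 0.6;0 0 0 0 0.8;0 0 0 0 0.8;0 0 0 0 0.8;0 0 10 0 0.8;0 0 20 0 0.8;0 0 30 0 0.8"
}}

```text
t: 12.3
ee_pos: [0.4624, 0.1989, 0.1007]
eef_rot: [[0.975, 0.222, -0.006], [0.222, -0.975, -0.002], [-0.006, 0.001, -1.0]]
force: [0.3, 0.3, 0.3]
grip_width: 0.0683
grasp_force: 0.0
```

{"op": "arm_command", "data": {
  "moves": "0 5 20 0 0.9;0 20 0 0 0.9;-1 30 0 0 0.9;-1 35 0 0 0.9;-1 35 0 0 0.9;0 20 0 0 0.9;0 8 0 0 0.9;0 0 0 0 0.9"
}}

```text
t: 12.97
ee_pos: [0.4619, 0.3546, 0.1229]
eef_rot: [[0.975, 0.224, 0.001], [0.224, -0.975, 0.001], [0.001, -0.0, -1.0]]
force: [-0.5, -0.3, -0.6]
grip_width: 0.0765
grasp_force: 0.0
```

Run:
```python
from h import *
a=ctrl.grab_frame("scene")[160:280,250:450]
cv2.imwrite("pics/p4.png",cv2.resize(a,None,fx=4,fy=4,interpolation=cv2.INTER_CUBIC))
print(ctrl.sense()["ee_pos"],ctrl.sense()["force"])
```

```text
[0.46166101 0.35306264 0.12249745] [-0.21199159 -0.40192236  0.27132778]
```

View pics/p4.png

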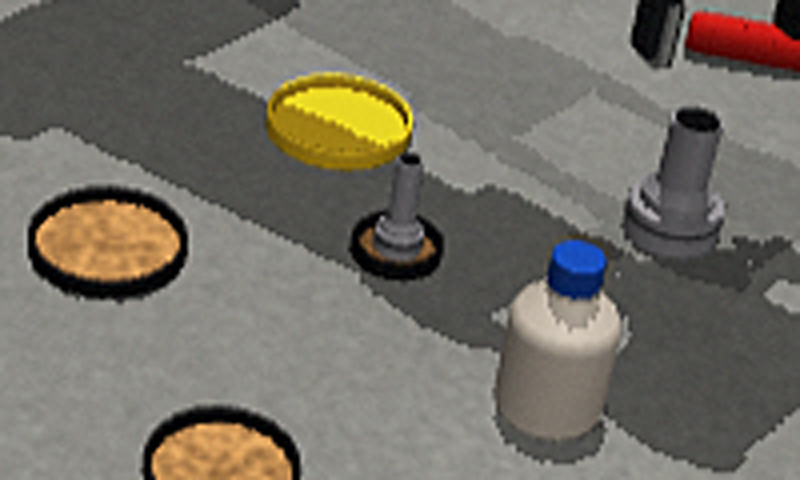

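nozzle_s stands in dish_s (mouth (352,199), base (350,219)). nozzle_l waits under the open gripper, mouth at (424,190).

{"op": "arm_command", "data": {
  "moves": "0 0 -14 0 0.9;0 0 -18 0 0.9;0 0 -18 0 0.9;0 0 -12 0 0.9;0 0 -4 0 0.8;0 0 0 0 0.6;0 0 0 0 0.5;0 0 0 0 0.4"
}}

```text
t: 13.68
ee_pos: [0.4627, 0.353, 0.0574]
eef_rot: [[0.975, 0.222, 0.002], [0.222, -0.975, 0.001], [0.002, -0.001, -1.0]]
force: [-0.7, 0.3, -0.9]
grip_width: 0.0346
grasp_force: 0.0
```

{"op": "arm_command", "data": {
  "moves": "0 0 0 0 0;0 0 0 0 0;0 0 0 0 0;0 0 0 0 0;0 0 0 0 0;0 0 0 0 0;0 0 0 0 0;0 0 0 0 0"
}}

```text
t: 14.35
ee_pos: [0.4627, 0.3533, 0.0575]
eef_rot: [[0.975, 0.222, 0.002], [0.222, -0.975, 0.001], [0.002, -0.0, -1.0]]
force: [0.6, -2.4, 5.9]
grip_width: 0.0244
grasp_force: 40.2
```

{"op": "arm_command", "data": {
  "moves": "0 0 8 0 0;0 0 16 0 0;0 0 25 0 0;0 0 30 0 0;0 0 30 0 0;0 0 16 0 0;5 -10 0 0 0;13 -23 0 0 0"
}}

```text
t: 15.02
ee_pos: [0.4794, 0.3215, 0.1824]
eef_rot: [[0.974, 0.225, 0.001], [0.225, -0.974, 0.002], [0.002, -0.002, -1.0]]
force: [1.1, -0.4, -0.7]
grip_width: 0.0243
grasp_force: 39.8
```

{"op": "arm_command", "data": {
  "moves": "18 -32 0 0 0;18 -32 0 0 0;18 -32 0 0 0;18 -32 0 0 0;18 -32 0 0 0;18 -32 0 0 0;16 -29 0 0 0;10 -20 0 0 0"
}}

```text
t: 15.68
ee_pos: [0.6138, 0.075, 0.1791]
eef_rot: [[0.975, 0.22, -0.003], [0.22, -0.975, -0.001], [-0.003, 0.001, -1.0]]
force: [-0.7, 0.2, -0.8]
grip_width: 0.0241
grasp_force: 39.8
```

{"op": "arm_command", "data": {
  "moves": "2 -1 -10 0 0;0 0 -25 0 0;0 0 -25 0 0;0 0 -20 0 0;0 0 -12 0 0;0 0 -5 0 0;0 0 0 0 0;0 0 0 0 0"
}}

```text
t: 16.35
ee_pos: [0.6159, 0.078, 0.0844]
eef_rot: [[0.975, 0.222, 0.0], [0.222, -0.975, 0.0], [0.0, -0.0, -1.0]]
force: [0.3, -0.2, -0.8]
grip_width: 0.0242
grasp_force: 39.8
```

Run:
```python
from h import *
a=ctrl.grab_frame("scene")[170:320,190:440]
cv2.imwrite("pics/p5.png",cv2.resize(a,None,fx=3,fy=3,interpolation=cv2.INTER_CUBIC))
print(ctrl.sense()["ee_pos"],ctrl.sense()["force"])
```

```text
[0.61666031 0.07810328 0.08533977] [-0.18174757  0.02999847 -1.38715643]
```

View pics/p5.png

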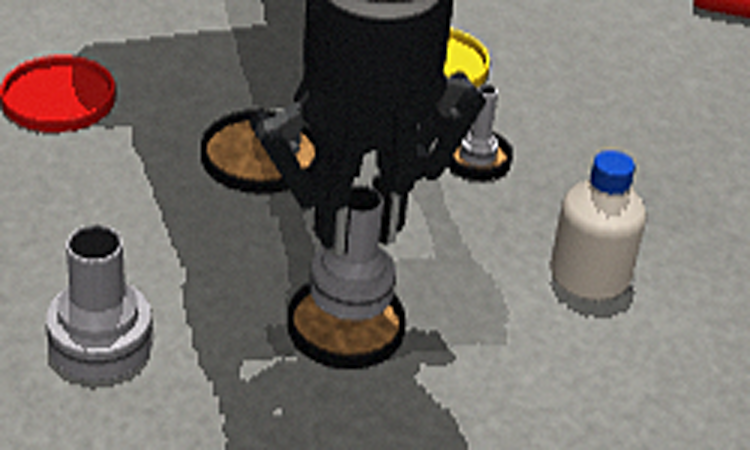

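nozzle_l is upright above dish_l, collar at scene (307,266) and dish at (305,277). It sits about 2 mm too far in +y, so I correct that while lowering.

{"op": "arm_command", "data": {
  "moves": "0 -2 -9 0 0;0 0 -7 0 0;0 0 -4 0 0;0 0 -2 0 0;0 0 -2 0 0;0 0 -1 0 0;0 0 0 0 0;0 0 0 0 0"
}}

```text
t: 17.07
ee_pos: [0.6157, 0.0758, 0.0605]
eef_rot: [[0.975, 0.222, -0.001], [0.222, -0.975, -0.0], [-0.001, 0.0, -1.0]]
force: [-3.4, -0.5, 7.7]
grip_width: 0.0242
grasp_force: 40.3
```

{"op": "arm_command", "data": {
  "moves": "0 0 0 0 0.5;0 0 0 0 0.7;0 0 0 0 0.9;0 0 0 0 0.9;0 0 0 0 0.9;0 0 10 0 0.9;0 0 20 0 0.9;0 0 30 0 0.9"
}}

```text
t: 17.73
ee_pos: [0.6132, 0.0756, 0.1171]
eef_rot: [[0.975, 0.222, -0.007], [0.222, -0.975, -0.001], [-0.007, -0.001, -1.0]]
force: [0.7, 0.1, 0.8]
grip_width: 0.0769
grasp_force: 0.0
```

{"op": "arm_command", "data": {
  "moves": "0 -5 20 0 1;0 -20 0 0 1;-1 -30 0 0 1;-1 -35 0 0 1;-1 -32 0 0 1;0 -20 0 0 1;0 -8 0 0 1;0 0 0 0 1"
}}

```text
t: 18.4
ee_pos: [0.613, -0.0759, 0.1399]
eef_rot: [[0.976, 0.219, 0.001], [0.219, -0.976, -0.0], [0.001, 0.0, -1.0]]
force: [0.2, 0.7, -0.2]
grip_width: 0.0852
grasp_force: 0.0
```

Run:
```python
from h import *
a=ctrl.grab_frame("scene")[170:320,160:410]
cv2.imwrite("pics/p6.png",cv2.resize(a,None,fx=3,fy=3,interpolation=cv2.INTER_CUBIC))
print(ctrl.sense()["ee_pos"],ctrl.sense()["force"])
```

```text
[ 0.6129329  -0.07445902  0.13973533] [ 0.64231504  0.54878412 -0.36262222]
```

View pics/p6.png

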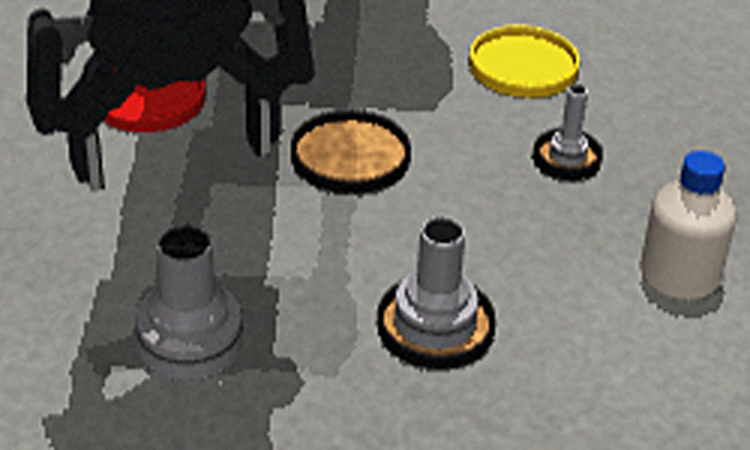

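nozzle_l stands in dish_l (mouth (307,247)). nozzle_xl is directly under the open gripper (mouth (221,251)). Lowering about 75 mm to grasp it.

{"op": "arm_command", "data": {
  "moves": "0 0 -14 0 1;0 0 -20 0 1;0 0 -20 0 1;0 0 -15 0 1;0 0 -6 0 0.9;0 0 0 0 0.7;0 0 0 0 0.6;0 0 0 0 0.5"
}}

```text
t: 19.12
ee_pos: [0.6137, -0.0736, 0.0652]
eef_rot: [[0.975, 0.223, 0.002], [0.223, -0.975, -0.0], [0.002, 0.001, -1.0]]
force: [0.0, -0.4, 0.6]
grip_width: 0.0431
grasp_force: 0.0
```

{"op": "arm_command", "data": {
  "moves": "0 0 0 0 0;0 0 0 0 0;0 0 0 0 0;0 0 0 0 0;0 0 0 0 0;0 0 0 0 0;0 0 0 0 0;0 0 0 0 0"
}}

```text
t: 19.78
ee_pos: [0.614, -0.0742, 0.0657]
eef_rot: [[0.975, 0.222, 0.003], [0.222, -0.975, -0.0], [0.003, 0.001, -1.0]]
force: [0.6, 1.1, 5.9]
grip_width: 0.0302
grasp_force: 40.1
```

{"op": "arm_command", "data": {
  "moves": "0 0 8 0 0;0 0 16 0 0;0 0 22 0 0;0 0 18 0 0;-5 4 6 0 0;-16 11 0 0 0;-24 17 0 0 0;-27 20 0 0 0"
}}

```text
t: 20.45
ee_pos: [0.5398, -0.0222, 0.1338]
eef_rot: [[0.975, 0.221, -0.001], [0.221, -0.975, -0.0], [-0.001, 0.0, -1.0]]
force: [0.0, 0.8, -1.0]
grip_width: 0.0306
grasp_force: 39.8
```

{"op": "arm_command", "data": {
  "moves": "-27 20 0 0 0;-27 20 0 0 0;-22 15 0 0 0;-14 10 0 0 0;-8 5 0 0 0;0 0 -8 0 0;0 0 -15 0 0;0 0 -12 0 0"
}}

```text
t: 21.12
ee_pos: [0.4435, 0.0475, 0.0987]
eef_rot: [[0.975, 0.222, 0.002], [0.222, -0.975, -0.0], [0.001, 0.001, -1.0]]
force: [0.3, -0.7, -1.0]
grip_width: 0.0304
grasp_force: 39.8
```

{"op": "arm_command", "data": {
  "moves": "0 0 -5 0 0;0 0 -2 0 0;0 0 0 0 0;0 0 0 0 0;0 0 0 0 0;0 0 0 0 0;0 0 0 0 0;0 0 0 0 0"
}}

```text
t: 21.78
ee_pos: [0.4432, 0.0478, 0.0927]
eef_rot: [[0.975, 0.222, 0.001], [0.222, -0.975, 0.0], [0.001, 0.0, -1.0]]
force: [0.4, -0.5, -1.5]
grip_width: 0.0305
grasp_force: 39.8
```

Run:
```python
from h import *
a=ctrl.grab_frame("scene")[170:320,160:410]
cv2.imwrite("pics/p7.png",cv2.resize(a,None,fx=3,fy=3,interpolation=cv2.INTER_CUBIC))
print(ctrl.sense()["ee_pos"],ctrl.sense()["force"])
```

```text
[0.44305377 0.0478361  0.09262387] [ 0.53418533 -0.46748029 -1.00402153]
```

View pics/p7.png

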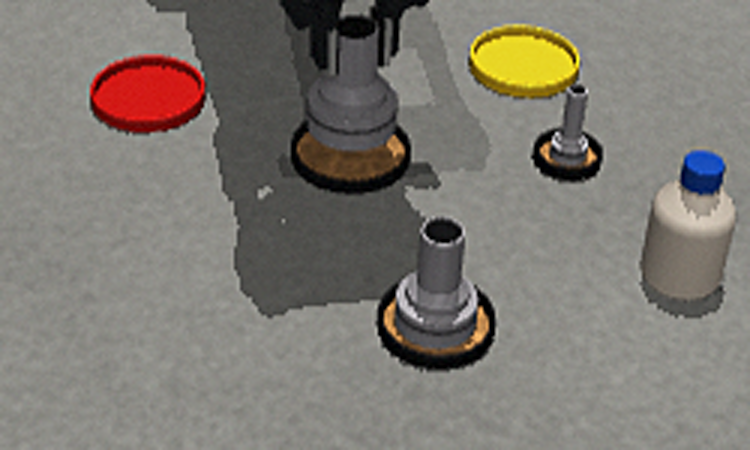

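nozzle_xl hangs upright, centred over dish_xl (collar (277,208), dish (277,220)). Lowering about 24 mm.

{"op": "arm_command", "data": {
  "moves": "0 0 -9 0 0;0 0 -7 0 0;0 0 -4 0 0;0 0 -2 0 0;0 0 -2 0 0;0 0 0 0 0;0 0 0 0 0;0 0 0 0 0"
}}

```text
t: 22.5
ee_pos: [0.442, 0.0478, 0.0688]
eef_rot: [[0.975, 0.222, -0.003], [0.222, -0.975, -0.0], [-0.003, -0.0, -1.0]]
force: [-5.8, -0.6, 8.9]
grip_width: 0.0303
grasp_force: 40.8
```

{"op": "arm_command", "data": {
  "moves": "0 0 0 0 0.5;0 0 0 0 0.7;0 0 0 0 0.9;0 0 0 0 0.9;0 0 0 0 0.9;0 0 10 0 0.9;0 0 20 0 0.9;0 0 30 0 0.9"
}}

```text
t: 23.17
ee_pos: [0.4403, 0.0477, 0.1269]
eef_rot: [[0.975, 0.222, -0.006], [0.222, -0.975, -0.0], [-0.006, -0.001, -1.0]]
force: [-0.2, -0.6, -0.0]
grip_width: 0.0767
grasp_force: 0.0
```

{"op": "arm_command", "data": {
  "moves": "0 0 30 0 1;0 0 30 0 1;0 0 30 0 1;0 0 20 0 1;0 0 10 0 1;0 0 0 0 1;0 0 0 0 1;0 0 0 0 1"
}}

```text
t: 23.83
ee_pos: [0.4417, 0.0478, 0.2465]
eef_rot: [[0.975, 0.222, -0.003], [0.222, -0.975, -0.0], [-0.003, -0.001, -1.0]]
force: [-0.0, -0.6, -0.4]
grip_width: 0.0854
grasp_force: 0.0
```

Run:
```python
from h import *
a=ctrl.grab_frame("scene")[170:320,80:450]
cv2.imwrite("pics/p8.png",cv2.resize(a,None,fx=2.1,fy=2.1,interpolation=cv2.INTER_CUBIC))
print(ctrl.sense()["ee_pos"],ctrl.sense()["force"])
```

```text
[0.44147292 0.04774466 0.24613897] [-0.8306098  -0.53069554  0.65434669]
```

View pics/p8.png

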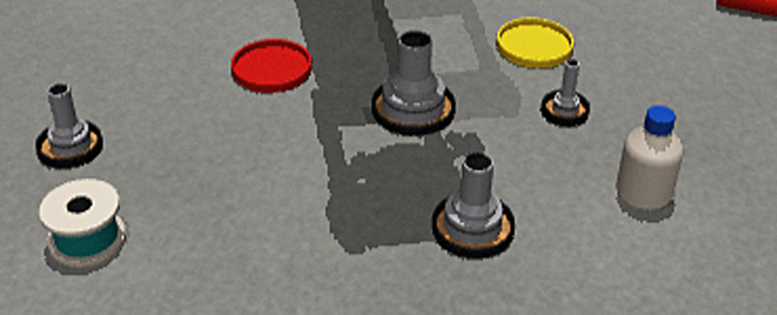

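All four nozzles stand upright in their own dishes (mouths at scene (109,212), (277,189), (307,247) and (352,200)). The bottle and spool have not moved, and the gripper is clear.

```bash
python3 -c "
from station import ctrl
print(ctrl.sign_off())"
```

```text
the job is handed in; nothing more can be done
None
```

All four nozzles stand upright in their matching dishes, the misplaced one moved first, the bottle and spool left where they were, and the job was handed in at about 24 s.

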